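Push a tin through the self-closing gate of the storage tray

ROBOT

A 6-joint arm with a two-finger parallel gripper is mounted at the origin on a cart in front of the work surface, level with it; the furniture and walls round the work are solid. World frame = base frame: x ahead of the robot, y to its left, z up, the work surface at z = 0. Lengths are in m, angles in rad, forces in N, time in s.
With the tool pointing down it reaches from about 0.3 to 0.875 m from the base axis. Payload 6.4 kg.
Tool frame: the origin (TCP) lies between the finger pads; the fingertips stand 8 mm ahead of it and the grasp point (between the pads) lies 11 mm behind it; z points along the fingers, y is the direction in which the jaws open and shut (so a half turn about z gives the same grasp; the last joint's range is limited). The gripper opens to 85 mm and grips with 20 to 120 N. Pads are 22 mm wide; open, the fingers measure 114 mm over their backs; the gripper's body (76 mm by 85 mm) begins 54 mm behind the grasp point. The pads swing forward as they close: fully open they stand 13 mm farther back than shut.
Start: joints at [-1.448, 0.181, 1.607, -0, 1.354, -0.206], TCP at [0.186, -0.544, 0.239] pointing down, gripper open.
Joint ranges: [-2.99, 2.99], [-0.89, 2.07], [0.3, 2.58], [-1.14, 4.28], [0, 2.63], [-3.12, 3.12]. Speed limits (rad/s): [2.57, 2.57, 3.01, 3.14, 3.14, 3.14].

INTERFACE

Orientations are given as a unit quaternion [w, x, y, z].
In Python, from bench import monitor, viewer, workorder, spotter gives the robot as it stands. The module is installed in compiled form; this text tells all that it offers.
- The arm moves only by the tool move_arm, never from a script. Its argument "motion" is a list of rows, each a list of 3 entries, a list of its own where there are three numbers: the shift along the tool's x, y, z in units of 60 mm (1.0 is 60 mm), then the turn, a rotation vector about the tool's x, y, z in units of 8 degrees (1.0 is 8 degrees), then the opening in per cent of the stroke, from 0 (shut) to 100 (fully open). In form: [[[dx, dy, dz], [rx, ry, rz], grip], ...]. A call has 1 to 10 rows; each row is the pose to reach, as a shift and turn from the pose commanded when the call began, along the tool's axes at that moment; what a row does not reach only later rows make up. A row lasts 1/8 s, in which the tool goes at most 62.5 mm and 10.7 degrees, less where a joint would pass 70% of its speed; a pose out of reach is approached as far as the arm can. A call with a gripper value outside its range is refused whole. The fingers move at their own pace and stop on an object; the grip force is fixed at half the most. Time passes only in rows, so rows that repeat a pose let the fingers close. It gives the time, the measured TCP pose, the force and the opening at its end, in the units of the state.
- monitor.get_obs(): the state, without advancing time (a new reading comes with each control period).
- viewer.camera(name): name is "scene" or "top" or "wrist"; returns the picture (420x560x3 uint8, blue, green, red); there is no depth.
- viewer.calibration(name): a dict with "fovy" (degrees; the focal length in pixels is half the picture's height over the tangent of half this angle, whatever the lens; pixels are square), "cx", "cy" (the principal point, pixels), "extrinsics" (4x4, takes a point from camera to world coordinates). Camera axes: x right, y down, z forward; pixel columns grow to the right and rows downward; lengths in m; the calibration is good to about 2 mm. The wrist camera is an equidistant fisheye: a pixel r from the principal point sees the ray r / f radians off the axis. A picture is of the moment at which its call begins: read the wrist's pose just before it. calibration takes no time and is no camera call; for the wrist camera it gives the pose at the moment of the call.
- workorder.hand_in(): hands the job in, once; it reports no verdict.
Trained networks look in the newest picture that a camera, given by its name, has taken for a name from the list of things; names that differ only in an ending like _2 or _b are one class to them, and where a whole thing is asked for, a point or a joint stands for the part that bears it (a point fixed in the world has none). Each returns a list of dicts, best first, with "score" (0 to 1); they miss things now and then, are a little off and sometimes report something else, mostly with a low value. They report only what shows in the picture. A call takes as long as a camera call. They do not tell look-alikes from the thing itself.
- spotter.search_frame(camera, name): "centre" ([column, row] as shares, 0 to 1, of the picture: columns of its width, rows of its height, amid what is visible of it).
- spotter.outline_of(camera, name): "region" (420x560 bool, what is visible of it) and "centre" ([column, row] as shares, 0 to 1, of the picture: columns of its width, rows of its height, amid what is visible of it).
The state is a dict: "time_s": time; "q": joint angles; "dq": joint speeds; "joint_efforts": joint torques, N m; "eef_pos": TCP position; "eef_rot": TCP orientation; "wrist_force": force on the tool from outside, world axes, zero at the start; "torque": the same for the moment, N m; "opening": opening from 0.0 (shut) to 1.0 (fully open).
Only numpy, scipy, OpenCV 4.12 (cv2) and the standard library are available. Lean on these libraries where they do the work, as an engineer would, in place of code of your own. Each camera call takes 0.05 s, during which the arm holds its last target. There are 200 camera calls.

TASK

Put the small round tin away in the wooden tray: with one finger push the spring gate open and keep it held open while your other finger pushes the tin along the board through the doorway. Push the tin gently on until it sits flat inside, far enough in that the gate springs fully shut behind it when you lift your fingers out; do not pinch, lift or tip the tin, and leave the jars standing around alone.

Things in the scene. Friction and masses are not known exactly. Their poses are not given: they have to be found in the camera images.
- tray: Fixed wooden tray, 350 x 126 mm. Origin at table level on the gate line, mid-doorway; x points inward through the doorway, y left as one looks in. Board 8 thick (top z = 8), x = -140 to 210; x < 0 is an open landing with one low rail (inner face y = -55, top z = 30), x = 0 to 210 a pen, open above and as wide as the doorway: side walls' inner faces at y = +-55, back wall's at x = 202, wall tops z = 48.
- gate (a joint): Angle (rad) of the steel gate leaf across the doorway: 0 = shut, growing as it swings inward (tray +x) up to 1.6; it does not open outward. Leaf 5 mm thick, z = 11 to 45 over the table, reaching 106 from its hinge towards tray -y. A light spring (0.015 N m shut, 0.027 N m wide open) always closes it.
- gate_hinge (a point): The gate's upright hinge axis, at tray x = 0, y = +53, half-way up the leaf (z = 28): fixed to the tray, with the tray's axes.
- tin_center (a point): Centre (half-way up) of the small round steel tin, 50 in diameter, 32 high, about 0.12 kg, loose, standing upright on the landing in front of the gate. Its z axis is up.
- honey: Glass honey jar with a metal lid, 71 in diameter, 110 high, loose, a bystander beyond the tray. Origin at the centre of its underside.
- spice_a: Spice jar with a green cap, 46 in diameter, 106 high, loose, a bystander beyond the tray. Origin at the centre of its underside.
- toothpicks: Clear jar with a black cap lying on its side, 38 x 90 x 38, its length along its y, loose, a bystander beyond the tray. Origin at the centre of its underside.
There are look-alikes about, which are no part of the job. Of the things like the part that bears tin_center, leave any that is green or purple; of the rest the larger one is meant.

How it is judged:
On the way, in this order (a step that is already met when the one before it is completed fails the run):
1. a finger holds the gate open while the tin is still outside the doorway and not touching the gate (value of joint gate above 0.4 rad and contact force between the fingers and gate above 0.05 N and x of tin_center in the frame of tray below -0.015 m and contact force between tin and gate below 0.05 N), for 0.1 s.
2. the tin is pushed wholly through the doorway while a finger still holds the gate open (x of tin_center in the frame of tray above 0.028 m and value of joint gate above 0.6 rad and contact force between the fingers and gate above 0.05 N), for 0.05 s.
At the end, for the whole second after the job is handed in: The gate is shut (under 0.08 rad) with the tin behind it inside the pen, standing flat and upright on the tray's board (within 0.1 rad) and at rest (value of joint gate below 0.08 rad and x of tin_center in the frame of tray between 0.05 and 0.18 m and y of tin_center in the frame of tray between -0.035 and 0.035 m and z of tin_center in the frame of tray below 0.03 m and angle between tin_center's own z axis and vertical below 0.1 rad and linear speed of tin below 0.02 m/s); the robot touches nothing.
It fails at once if the tin is lifted more than about 12 mm off the board (height (world z) of tin_center above 0.036 m).
It fails at once if the tin is tipped by more than 0.4 rad (angle between tin_center's own z axis and vertical above 0.4 rad).
It fails at once if the tin is pinched or shoved with more than 20 N (contact force between the fingers and tin above 20 N).
It fails at once if a jar standing around is moved by more than 20 mm (distance of any of honey, spice_a, toothpicks from where it was at the start of the episode above 0.02 m).
It also fails if it takes over 58 s, if anything falls off the work surface, if the arm or the gripper's body presses on something with over 40 N, if the wrist force passes 120 N, or if a joint passes its speed limit or range.

## Working session

There is one attempt and no reset: what is moved stays moved. The work goes in short steps, Python scripts to look and compute and a tool call to move; the robot and the scene stay as the last step left them, time stands still between calls to the robot, and variables do not carry over. Pictures are saved under pics/ and viewed, about 8 in all and at most 12, crops included, and the job is handed in when it is done.

Besides the shell and the picture viewer there is one more tool, called after "Request:" in YAML: its name, and indented under it one key for each argument. move_arm: Moves the arm, as the interface text tells. Its arguments: {"type":"object","properties":{"motion":{"type":"array","items":{"type":"array"}}},"required":["motion"]}

```bash
mkdir -p pics
cat > h.py <<'E'
import numpy as np, cv2
from bench import monitor, viewer, workorder, spotter
def pix2plane(cam,u,v,z,cal=None):
    c=cal or viewer.calibration(cam); f=210/np.tan(np.radians(c['fovy'])/2)
    T=np.array(c['extrinsics']); d=np.array([u-c['cx'],v-c['cy']])/f
    if cam=='wrist':
        r=np.hypot(*d); d=np.array([*(d/r*np.sin(r)),np.cos(r)]) if r>0 else np.array([0,0,1.])
    else: d=np.array([*d,1.])
    w=T[:3,:3]@d; o=T[:3,3]; return o+w*(z-o[2])/w[2]
E
python3 - <<'E'
from h import *
a=viewer.camera('scene');b=viewer.camera('top')
cv2.imwrite('pics/scene1.png',a);cv2.imwrite('pics/top1.png',cv2.resize(b,(800,600)))
for n in ['tray','gate','tin_center','honey','spice_a','toothpicks']:
    for r in spotter.search_frame('top',n):
        u,v=r['centre'][0]*560,r['centre'][1]*420
        print(n,round(r['score'],2),round(u),round(v),pix2plane('top',u,v,0.03).round(3))
c=viewer.calibration('top');print(c)
print(monitor.get_obs())
E
```

```text
tray 0.91 304 232 [ 0.5   -0.158  0.03 ]
tin_center 0.75 192 287 [0.377 0.075 0.03 ]
tin_center 0.75 274 299 [ 0.357 -0.098  0.03 ]
tin_center 0.68 235 223 [ 0.514 -0.011  0.03 ]
tin_center 0.55 174 256 [0.44  0.115 0.03 ]
honey 0.81 324 114 [ 0.755 -0.194  0.03 ]
honey 0.45 238 224 [ 0.511 -0.017  0.03 ]
spice_a 0.73 261 105 [ 0.771 -0.057  0.03 ]
toothpicks 0.89 388 128 [ 0.729 -0.334  0.03 ]
{'fovy': 52.95509675835862, 'cx': 279.64103338835514, 'cy': 209.09089237685313, 'extrinsics': array([[ 0.0306273 , -0.99616353,  0.08197672,  0.47220122],
       [-0.99949961, -0.02987448,  0.01039457, -0.11436883],
       [-0.00790568, -0.08225406, -0.99658004,  0.92538432],
       [ 0.        ,  0.        ,  0.        ,  1.        ]])}
{'time_s': 0.4, 'q': array([-1.44830326e+00,  1.80926191e-01,  1.60712136e+00,  4.36988849e-06,
        1.35376924e+00, -2.06287451e-01]), 'dq': array([-0.00110057, -0.00171222, -0.00139362,  0.00053507,  0.00040085,
       -0.00036008]), 'joint_efforts': array([-1.13501872e-03, -4.44307244e+01, -3.51176333e+01, -2.88507918e-04,
        3.44520777e-03,  2.61743531e-05]), 'eef_pos': array([ 0.18568024, -0.54414663,  0.2391587 ]), 'eef_rot': array([-1.11883629e-04,  9.86518395e-01,  1.63650373e-01,  6.82586582e-06]), 'wrist_force': array([-0.13407631, -0.10444476, -0.28736547]), 'torque': array([-0.03916091,  0.01705712, -0.01905337]), 'opening': 0.999892258990425}
```

View pics/top1.png

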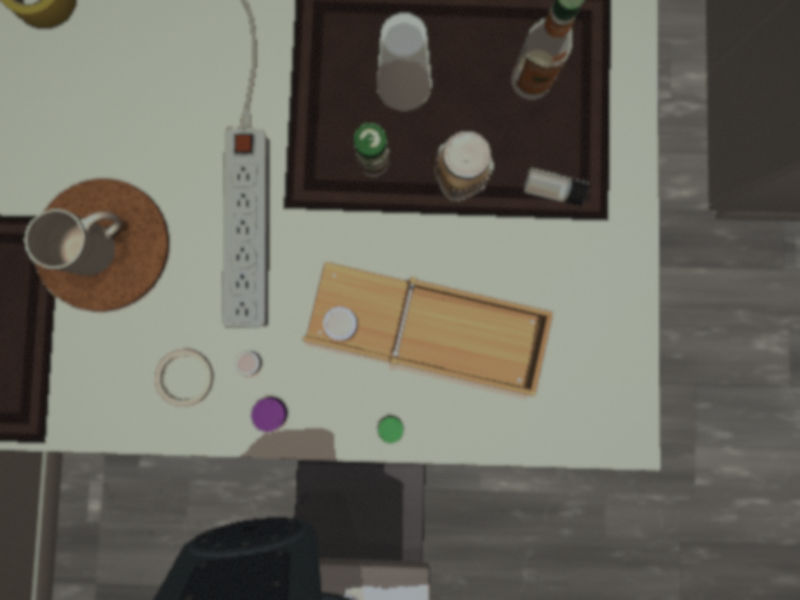

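View pics/scene1.png

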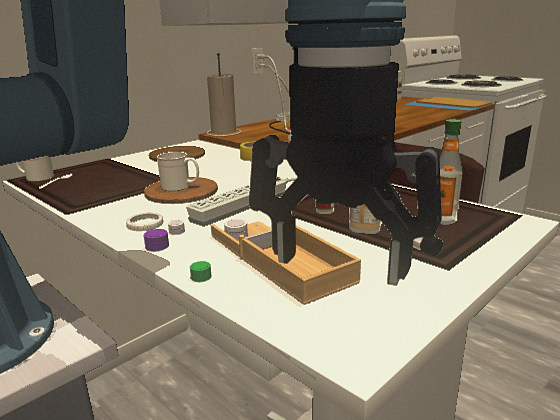

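The meant tin is the whitish one on the landing, at (340,323) in the enlarged top view. The hinge is at about (412,283) and the pen extends to the right. The smaller grey disc at (248,363) is a look-alike. Next I fit the tray and tin poses from outlines.

```bash
cat >> h.py <<'E'
from scipy.optimize import minimize
def proj(cam,P):
    c=viewer.calibration(cam); f=210/np.tan(np.radians(c['fovy'])/2)
    X=(np.asarray(P)-np.array(c['extrinsics'])[:3,3])@np.array(c['extrinsics'])[:3,:3]
    return np.c_[f*X[:,0]/X[:,2]+c['cx'],f*X[:,1]/X[:,2]+c['cy']]
def hullmask(p):
    m=np.zeros((1680,2240),np.uint8);cv2.fillConvexPoly(m,cv2.convexHull((p*4).astype(np.float32)).astype(np.int32),255)
    return cv2.resize(m,(560,420),interpolation=cv2.INTER_AREA)/255.
def R(a): return np.array([[np.cos(a),-np.sin(a)],[np.sin(a),np.cos(a)]])
E
python3 - <<'E'
from h import *
viewer.camera('top')
reg=spotter.outline_of('top','tray')[0]['region']; tins=spotter.outline_of('top','tin_center')
tin=min(tins,key=lambda r:abs(r['centre'][0]*560-237)+abs(r['centre'][1]*420-225))
m=reg|tin['region']
for r in spotter.outline_of('top','gate')[:1]: m|=r['region']
m=cv2.morphologyEx(m.astype(np.uint8),cv2.MORPH_CLOSE,np.ones((5,5)))
L=np.array([[-.14,y,z] for y,z in((-.063,0),(.063,0),(.063,.008),(-.063,.03))]+[[x,y,z] for x in(0,.21) for y in(-.063,.063) for z in(0,.048)])
def tw(p,P): return np.c_[P[:,:2]@R(p[2]).T+p[:2],P[:,2]]
parts=lambda p:np.maximum(hullmask(proj('top',tw(p,L[[0,1,2,3]].tolist()+[] if 0 else np.vstack([L[:4],[[0,-.063,0],[0,.063,0],[0,.063,.008],[0,-.063,.03]]])))),hullmask(proj('top',tw(p,L[4:]))))
f=lambda p:np.abs(parts(p)-m).sum()/m.sum()
s=minimize(f,[.488,-.10,np.radians(-102)],method='Nelder-Mead',options=dict(initial_simplex=[[.488,-.1,-1.78],[.503,-.1,-1.78],[.488,-.085,-1.78],[.488,-.1,-1.73]]))
print('tray',s.x,s.fun,m.sum())
t=np.linspace(0,6.28,40);C=np.vstack([np.c_[.025*np.cos(t),.025*np.sin(t),0*t+z] for z in(.008,.04)])
g=lambda p:np.abs(hullmask(proj('top',C+[p[0],p[1],0]))-tin['region']).sum()/tin['region'].sum()
q=minimize(g,[.51,-.015],method='Nelder-Mead',options=dict(initial_simplex=[[.51,-.015],[.52,-.015],[.51,-.025]]))
print('tin',q.x,q.fun,'in tray',R(s.x[2]).T@(q.x-s.x[:2]))
np.save('tray.npy',s.x)
im=viewer.camera('top')
pts=tw(s.x,np.vstack([L,[[0,.053,.045],[0,-.053,.045],[-.14,-.055,.03],[0,-.055,.03],[0,-.055,.048],[.202,-.055,.048],[.202,.055,.048],[0,.055,.048]]]))
im=cv2.resize(im[150:310,180:420],(800,533))
k=800/240
for a in proj('top',pts): cv2.circle(im,(int((a[0]-180)*k),int((a[1]-150)*k)),3,(0,0,255),-1)
for a in proj('top',C+[q.x[0],q.x[1],0]): cv2.circle(im,(int((a[0]-180)*k),int((a[1]-150)*k)),1,(255,0,0),-1)
cv2.imwrite('pics/fit.png',im)
E
```

```text
tray [ 0.51138071 -0.11203133 -1.77316375] 0.017845300607705467 9970
tin [ 0.50427643 -0.01792297] 0.07880401029189955 in tray [-0.09076005 -0.02587405]
```

View pics/fit.png

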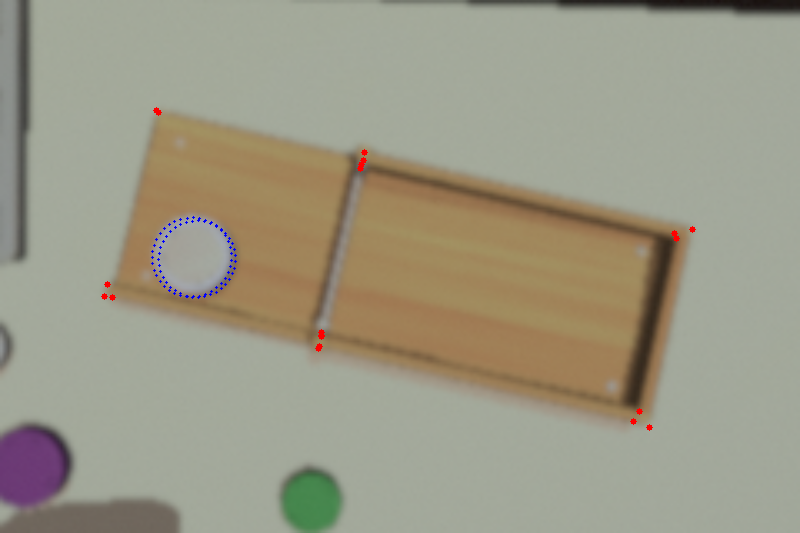

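Request:
move_arm:
  motion:
    - [[0.8, -0.65, 0], [0, 0, 0.4], 75]
    - [[1.6, -1.3, 0], [0, 0, 0.8], 75]
    - [[2.4, -1.96, 0], [0, 0, 1.2], 75]
    - [[3.2, -2.6, 0], [0, 0, 1.6], 75]
    - [[4.0, -3.26, 0.2], [0, 0, 2.0], 75]
    - [[4.8, -3.91, 0.5], [0, 0, 2.4], 75]
    - [[5.6, -4.56, 0.8], [0, 0, 2.8], 75]
    - [[6.4, -5.2, 1.1], [0, 0, 3.2], 75]
    - [[7.2, -5.86, 1.4], [0, 0, 3.5], 75]
    - [[7.98, -6.52, 1.65], [0, 0, 3.8], 75]

```text
time_s: 1.9
eef_pos: [0.509, -0.0252, 0.1423]
eef_rot: [0.0, 0.995, -0.101, 0.0]
wrist_force: [0.9, -0.8, 0.7]
opening: 0.751
```

Request:
move_arm:
  motion:
    - [[0, 0, 0], [0, 0, 0], 75]
    - [[0, 0, 0], [0, 0, 0], 75]
    - [[0, 0, 0], [0, 0, 0], 75]

```text
time_s: 2.28
eef_pos: [0.5079, -0.0282, 0.143]
eef_rot: [0.0, 0.995, -0.102, 0.0]
wrist_force: [-0.3, -0.0, 0.8]
opening: 0.755
```

```bash
cat >> h.py <<'E'
def tcp_tray():
    o=monitor.get_obs(); p=np.load('tray.npy'); w,x,y,z=o['eef_rot']
    from scipy.spatial.transform import Rotation as Ro
    M=Ro.from_quat([x,y,z,w]).as_matrix()
    return dict(t=o['time_s'],pos=(R(p[2]).T@(np.array(o['eef_pos'])[:2]-p[:2])).round(4),z=round(o['eef_pos'][2],4),yerr=round(np.degrees(np.arctan2(M[1,1],M[0,1])-p[2]),2),tilt=M[:,2].round(3),op=round(o['opening'],3),F=np.round(o['wrist_force'],2))
E
python3 - <<'E'
from h import *
print(tcp_tray()); cv2.imwrite('pics/w1.png',viewer.camera('wrist'))
E
```

```text
{'t': 2.275, 'pos': array([-0.0814, -0.0203]), 'z': np.float64(0.143), 'yerr': np.float64(-0.06), 'tilt': array([ 0.001, -0.   , -1.   ]), 'op': 0.755, 'F': array([-0.33, -0.03,  0.78])}
```

View pics/w1.png

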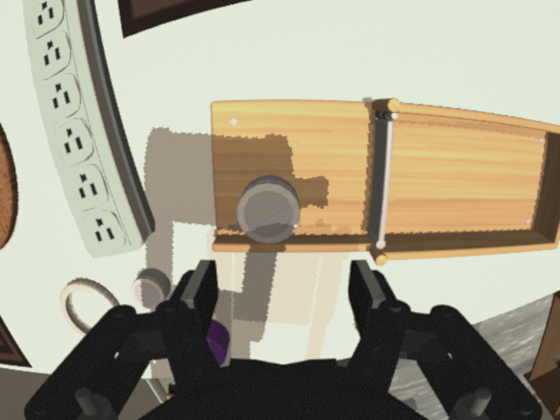

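The wrist view shows the tin under the fingers at about (268,209). The gate runs from its hinge at (390,115) to its tip at (381,245). I'll cross-check both.

Run:
```python
from h import *
p=np.load('tray.npy'); T=lambda w:(R(p[2]).T@(w[:2]-p[:2])).round(4)
im=viewer.camera('wrist'); c=viewer.calibration('wrist')
for r in spotter.outline_of('wrist','tin_center'):
    v,u=np.nonzero(r['region']);e=pix2plane('wrist',r['centre'][0]*560,r['centre'][1]*420,.03,c)
    print('tin',round(r['score'],2),u.min(),u.max(),v.min(),v.max(),T(e))
for u,v,z in [(390,115,.045),(381,245,.045),(213,101,.008),(372,101,.008),(214,250,.03),(543,136,.008)]: print(u,v,T(pix2plane('wrist',u,v,z,c)))
for r in spotter.outline_of('wrist','gate')[:1]:
    v,u=np.nonzero(r['region']);print('gate',u.min(),u.max(),v.min(),v.max())
```

```text
tin 0.86 237 299 175 243 [-0.0938 -0.0224]
tin 0.83 131 170 268 308 [-0.2061 -0.1022]
tin 0.57 206 230 321 364 [-0.1435 -0.1566]
390 115 [-0.0019  0.055 ]
381 245 [-0.0009 -0.048 ]
213 101 [-0.1382  0.0648]
372 101 [-0.0058  0.0656]
214 250 [-0.1393 -0.0588]
543 136 [0.1932 0.051 ]
gate 366 393 110 248
```

Request:
move_arm:
  motion:
    - [[0.055, -0.18, 0], [0, 0, 0], 75]
    - [[0.055, -0.18, 0.4], [0, 0, 0], 75]
    - [[0.055, -0.18, 0.8], [0, 0, 0], 75]
    - [[0.055, -0.18, 1.15], [0, 0, 0], 75]
    - [[0.055, -0.18, 1.15], [0, 0, 0], 75]
    - [[0.055, -0.18, 1.15], [0, 0, 0], 75]

```text
time_s: 3.22
eef_pos: [0.514, -0.0169, 0.0743]
eef_rot: [0.0, 0.995, -0.101, 0.0]
wrist_force: [0.1, -0.1, -0.2]
opening: 0.745
```

Run:
```python
from h import *
print(tcp_tray()); cv2.imwrite('pics/w2.png',viewer.camera('wrist'))
```

```text
{'t': 3.225, 'pos': array([-0.0937, -0.0165]), 'z': np.float64(0.0743), 'yerr': np.float64(0.04), 'tilt': array([ 0.001, -0.   , -1.   ]), 'op': 0.745, 'F': array([ 0.09, -0.13, -0.24])}
```

View pics/w2.png

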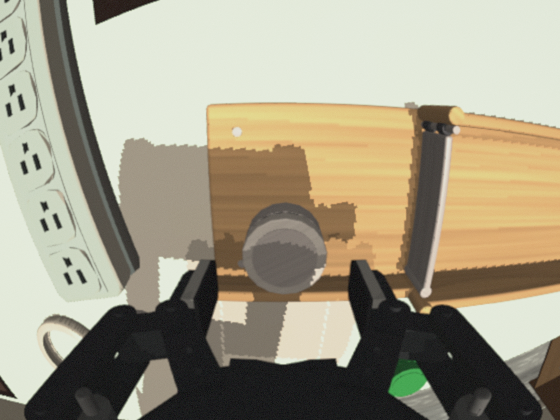

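The tin (columns 245–327) sits midway between the pads (217 and 350), so I descend.

Request:
move_arm:
  motion:
    - [[0, 0, 0.3], [0, 0, 0], 75]
    - [[0, 0, 0.6], [0, 0, 0], 75]
    - [[0, 0, 0.87], [0, 0, 0], 75]
    - [[0, 0, 0.87], [0, 0, 0], 75]
    - [[0, 0, 0.87], [0, 0, 0], 75]

```text
time_s: 3.9
eef_pos: [0.5134, -0.0171, 0.0212]
eef_rot: [-0.0, 0.995, -0.101, -0.0]
wrist_force: [-0.5, 0.1, -0.3]
opening: 0.752
```

Run:
```python
from h import *
print(tcp_tray()); cv2.imwrite('pics/w3.png',viewer.camera('wrist'))
```

```text
{'t': 3.9, 'pos': array([-0.0935, -0.0171]), 'z': np.float64(0.0212), 'yerr': np.float64(0.03), 'tilt': array([-0.,  0., -1.]), 'op': 0.752, 'F': array([-0.51,  0.06, -0.27])}
```

View pics/w3.png

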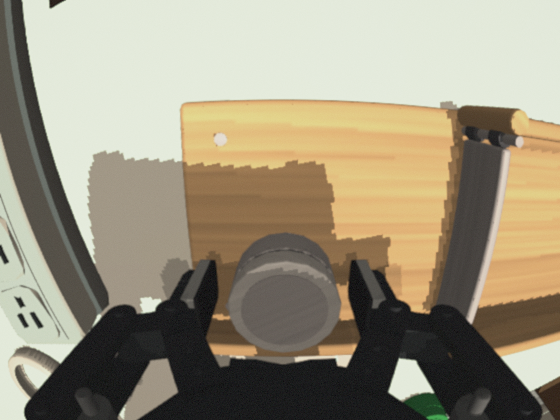

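The fingertips straddle the tin, clear of the board with no contact force. Now I push in along tool y and pause with the gate partly open.

Request:
move_arm:
  motion:
    - [[0, 0.1, 0], [0, 0, 0], 75]
    - [[0, 0.2, 0], [0, 0, 0], 75]
    - [[0, 0.3, 0], [0, 0, 0], 75]
    - [[0, 0.42, 0], [0, 0, 0], 75]
    - [[0, 0.54, 0], [0, 0, 0], 75]
    - [[0, 0.66, 0], [0, 0, 0], 75]
    - [[0, 0.78, 0], [0, 0, 0], 75]
    - [[0, 0.88, 0], [0, 0, 0], 75]
    - [[0, 0.95, 0], [0, 0, 0], 75]
    - [[0, 0.95, 0], [0, 0, 0], 75]

```text
time_s: 5.2
eef_pos: [0.5017, -0.0733, 0.0212]
eef_rot: [0.0, 0.995, -0.101, -0.0]
wrist_force: [-0.1, 0.8, -0.1]
opening: 0.751
```

Request:
move_arm:
  motion:
    - [[0, 0.1, 0], [0, 0, 0], 75]
    - [[0, 0.2, 0], [0, 0, 0], 75]
    - [[0, 0.3, 0], [0, 0, 0], 75]
    - [[0, 0.38, 0], [0, 0, 0], 75]
    - [[0, 0.38, 0], [0, 0, 0], 75]
    - [[0, 0.38, 0], [0, 0, 0], 75]
    - [[0, 0.38, 0], [0, 0, 0], 75]

```text
time_s: 6.08
eef_pos: [0.4973, -0.0951, 0.0213]
eef_rot: [-0.0, 0.995, -0.101, -0.0]
wrist_force: [0.1, 0.1, 0.5]
opening: 0.748
```

Run:
```python
from h import *
print(tcp_tray()); cv2.imwrite('pics/w4.png',viewer.camera('wrist'))
viewer.camera('top')
p=np.load('tray.npy'); T=lambda w:(R(p[2]).T@(w[:2]-p[:2])).round(4)
for cam in('wrist','top'):
  for r in spotter.outline_of(cam,'tin_center'):
    e=pix2plane(cam,r['centre'][0]*560,r['centre'][1]*420,.03);print(cam,round(r['score'],2),T(e))
```

```text
{'t': 6.075, 'pos': array([-0.0138, -0.0172]), 'z': np.float64(0.0213), 'yerr': np.float64(0.04), 'tilt': array([-0.,  0., -1.]), 'op': 0.748, 'F': array([0.09, 0.08, 0.54])}
wrist 0.92 [-0.1894 -0.0936]
wrist 0.58 [-0.0196 -0.0208]
wrist 0.48 [-0.1208 -0.1307]
top 0.79 [-0.2083 -0.1128]
top 0.44 [ 0.0006 -0.1474]
```

View pics/w4.png

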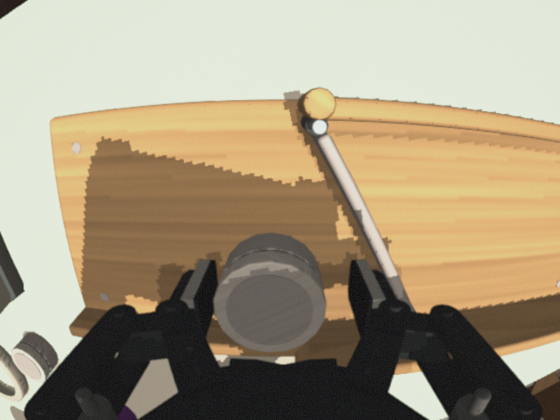

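The gate leaf runs from (320,127) to about (405,300), and the tin's left edge touches the rear pad. I'll check the gate angle metrically.

Run:
```python
from h import *
p=np.load('tray.npy'); T=lambda w:(R(p[2]).T@(w[:2]-p[:2])).round(4)
a=T(pix2plane('wrist',320,127,.045));b=T(pix2plane('wrist',401,297,.045));d=b-a
print(a,b,np.arctan2(d[0],-d[1]))
```

```text
[-0.0005  0.0545] [ 0.0374 -0.0143] 0.5035125175377172
```

Request:
move_arm:
  motion:
    - [[0, 0.1, 0], [0, 0, 0], 75]
    - [[0, 0.2, 0], [0, 0, 0], 75]
    - [[0, 0.32, 0], [0, 0, 0], 75]
    - [[0, 0.44, 0], [0, 0, 0], 75]
    - [[0, 0.56, 0], [0, 0, 0], 75]
    - [[0, 0.68, 0], [0, 0, 0], 75]
    - [[0, 0.8, 0], [0, 0, 0], 75]
    - [[0, 0.9, 0], [0, 0, 0], 75]
    - [[0, 0.95, 0], [0, 0, 0], 75]
    - [[0, 0.95, 0], [0, 0, 0], 75]

```text
time_s: 7.52
eef_pos: [0.4858, -0.1514, 0.0213]
eef_rot: [0.0, 0.995, -0.101, -0.0]
wrist_force: [-0.2, -0.4, 0.7]
opening: 0.746
```

Run:
```python
from h import *
print(tcp_tray()); cv2.imwrite('pics/w5.png',viewer.camera('wrist'))
p=np.load('tray.npy'); T=lambda w:(R(p[2]).T@(w[:2]-p[:2])).round(4)
for cam in('wrist',):
  for r in spotter.outline_of(cam,'tin_center'):
    e=pix2plane(cam,r['centre'][0]*560,r['centre'][1]*420,.03);print(cam,round(r['score'],2),T(e))
```

```text
{'t': 7.525, 'pos': array([ 0.0437, -0.0172]), 'z': np.float64(0.0213), 'yerr': np.float64(0.02), 'tilt': array([-0., -0., -1.]), 'op': 0.746, 'F': array([-0.17, -0.4 ,  0.67])}
wrist 0.88 [-0.1669 -0.0898]
wrist 0.81 [ 0.0382 -0.0215]
```

View pics/w5.png

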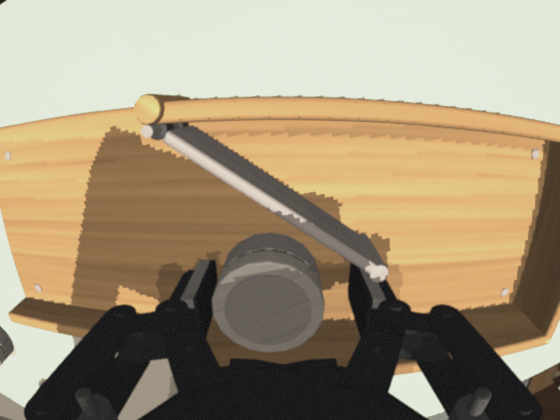

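Tin x is about 0.038. The leaf is still held by the front finger at (376,270), at roughly 1 rad, so step 2 is met. I push on.

Request:
move_arm:
  motion:
    - [[0, 0.08, 0], [0, 0, 0], 75]
    - [[0, 0.18, 0], [0, 0, 0], 75]
    - [[0, 0.28, 0], [0, 0, 0], 75]
    - [[0, 0.38, 0], [0, 0, 0], 75]
    - [[0, 0.48, 0], [0, 0, 0], 75]
    - [[0, 0.58, 0], [0, 0, 0], 75]
    - [[0, 0.68, 0], [0, 0, 0], 75]
    - [[0, 0.78, 0], [0, 0, 0], 75]
    - [[0, 0.88, 0], [0, 0, 0], 75]
    - [[0, 0.98, 0], [0, 0, 0], 75]

```text
time_s: 8.88
eef_pos: [0.4741, -0.209, 0.0213]
eef_rot: [0.0, 0.995, -0.101, -0.0]
wrist_force: [1.1, 0.5, 0.0]
opening: 0.752
```

Run:
```python
from h import *
print(tcp_tray()); cv2.imwrite('pics/w6.png',viewer.camera('wrist'))
p=np.load('tray.npy'); T=lambda w:(R(p[2]).T@(w[:2]-p[:2])).round(4)
for cam in('wrist',):
  for r in spotter.outline_of(cam,'tin_center'):
    e=pix2plane(cam,r['centre'][0]*560,r['centre'][1]*420,.03);print(cam,round(r['score'],2),T(e))
```

```text
{'t': 8.875, 'pos': array([ 0.1025, -0.0171]), 'z': np.float64(0.0213), 'yerr': np.float64(0.04), 'tilt': array([-0., -0., -1.]), 'op': 0.752, 'F': array([1.09, 0.52, 0.04])}
wrist 0.95 [ 0.0985 -0.0201]
wrist 0.75 [-0.1299 -0.1465]
wrist 0.44 [ 0.022  -0.1105]
```

View pics/w6.png

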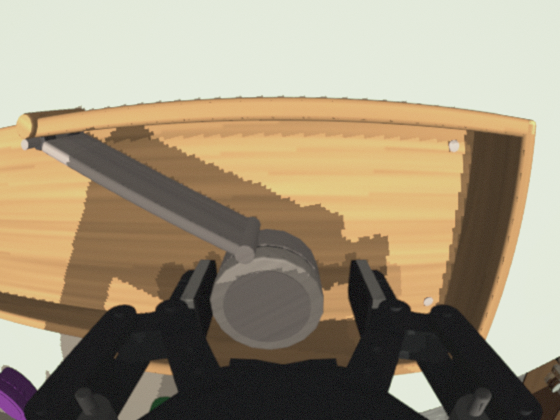

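The tin is at x ≈ 0.098 with the gate tip trailing on its side at (245,255). Another 40 mm takes it clear of the swing.

Request:
move_arm:
  motion:
    - [[0, 0.1, 0], [0, 0, 0], 75]
    - [[0, 0.2, 0], [0, 0, 0], 75]
    - [[0, 0.3, 0], [0, 0, 0], 75]
    - [[0, 0.4, 0], [0, 0, 0], 75]
    - [[0, 0.5, 0], [0, 0, 0], 75]
    - [[0, 0.58, 0], [0, 0, 0], 75]
    - [[0, 0.65, 0], [0, 0, 0], 75]
    - [[0, 0.65, 0], [0, 0, 0], 75]
    - [[0, 0.65, 0], [0, 0, 0], 75]

```text
time_s: 10.1
eef_pos: [0.4663, -0.2469, 0.0213]
eef_rot: [0.0, 0.995, -0.101, 0.0]
wrist_force: [-0.5, 0.9, 0.1]
opening: 0.75
```

Run:
```python
from h import *
print(tcp_tray()); cv2.imwrite('pics/w7.png',viewer.camera('wrist'))
p=np.load('tray.npy'); T=lambda w:(R(p[2]).T@(w[:2]-p[:2])).round(4)
for cam in('wrist',):
  for r in spotter.outline_of(cam,'tin_center'):
    e=pix2plane(cam,r['centre'][0]*560,r['centre'][1]*420,.03);print(cam,round(r['score'],2),T(e))
```

```text
{'t': 10.1, 'pos': array([ 0.1412, -0.017 ]), 'z': np.float64(0.0213), 'yerr': np.float64(0.03), 'tilt': array([ 0., -0., -1.]), 'op': 0.75, 'F': array([-0.47,  0.94,  0.11])}
wrist 0.9 [ 0.0398 -0.123 ]
wrist 0.86 [ 0.1358 -0.0192]
wrist 0.63 [-0.109  -0.1498]
```

View pics/w7.png

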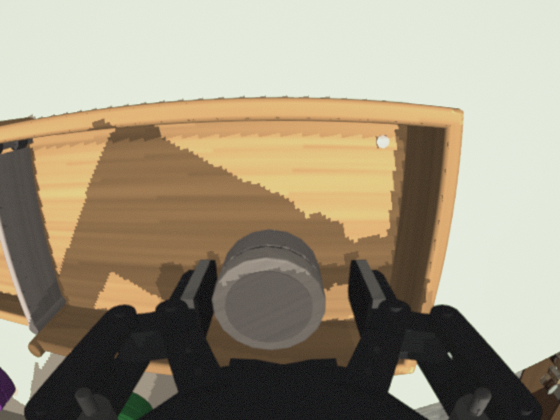

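The tin is at x ≈ 0.136, y ≈ -0.02, and the gate at the left has already swung shut behind the fingers. I back off 3 mm and lift straight up.

Request:
move_arm:
  motion:
    - [[0, -0.05, 0], [0, 0, 0], 75]
    - [[0, -0.05, -0.15], [0, 0, 0], 75]
    - [[0, -0.05, -0.4], [0, 0, 0], 75]
    - [[0, -0.05, -0.8], [0, 0, 0], 75]
    - [[0, -0.05, -1.4], [0, 0, 0], 75]
    - [[0, -0.05, -2.1], [0, 0, 0], 75]
    - [[0, -0.05, -2.5], [0, 0, 0], 75]
    - [[0, -0.05, -2.5], [0, 0, 0], 75]
    - [[0, -0.05, -2.5], [0, 0, 0], 75]

```text
time_s: 11.32
eef_pos: [0.4665, -0.2436, 0.1709]
eef_rot: [-0.0, 0.995, -0.101, -0.0]
wrist_force: [0.2, 0.0, 0.4]
opening: 0.751
```

Run:
```python
from h import *
print(tcp_tray()); cv2.imwrite('pics/w8.png',viewer.camera('wrist'))
p=np.load('tray.npy'); T=lambda w:(R(p[2]).T@(w[:2]-p[:2])).round(4)
for cam in('wrist',):
  for r in spotter.outline_of(cam,'tin_center'):
    e=pix2plane(cam,r['centre'][0]*560,r['centre'][1]*420,.03);print(cam,round(r['score'],2),T(e))
```

```text
{'t': 11.325, 'pos': array([ 0.1379, -0.0175]), 'z': np.float64(0.1709), 'yerr': np.float64(0.04), 'tilt': array([-0.001,  0.   , -1.   ]), 'op': 0.751, 'F': array([0.22, 0.03, 0.35])}
wrist 0.93 [ 0.1347 -0.0211]
wrist 0.85 [-0.1543 -0.1654]
wrist 0.76 [-0.1873 -0.105 ]
```

View pics/w8.png

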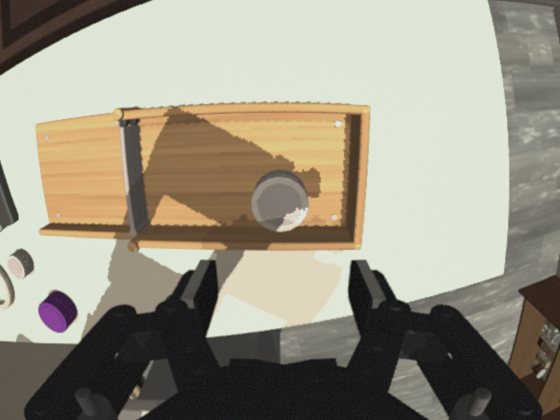

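The gate is shut across the doorway (columns 120–146), the tin is flat in the pen at (279,201), and the arm is clear.

```bash
python3 -c "
from bench import workorder; print(workorder.hand_in())"
```

```text
the job is handed in; nothing more can be done
None
```

The tin is in the tray with the gate shut behind it, and I handed the job in; `hand_in` reports no verdict.

- **Gate opened:** the front finger held the gate at about 0.50 rad while the tin was still outside, at tray x ≈ -0.020. The wrist picture showed the tin clear of the gate.
- **Through the doorway:** the rear finger pushed the tin to x ≈ +0.038 while the front finger still held the gate at about 1 rad. That angle is estimated from geometry and the picture, not measured.
- **Final position:** I pushed the tin on to x ≈ 0.135, y ≈ -0.021, then backed off 3 mm and lifted out.
- **Last check:** the final wrist picture shows the gate shut, the tin flat and upright in the pen, and the gripper at TCP height 0.17 m with no contact force.

Wrist forces stayed around 1 N at every reading. I did not look at the jars again after the first pictures, but the arm never went near them. The top and wrist cameras agreed to about 2–3 mm.

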